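# Prime the pump set and hold the starter dial on preheat

### The arm

A 6-joint arm with a two-finger parallel gripper is mounted at the origin on the work surface. World frame = base frame: x ahead of the robot, y to its left, z up, the work surface at z = 0. Lengths are in m, angles in rad, forces in N, time in s.
With the tool pointing down it reaches from about 0.35 to 0.775 m from the base axis. Payload 7.3 kg.
Tool frame: the origin (TCP) lies at the very end of the fingers, on their centre line; the grasp point (between the pads) lies 19 mm behind it (robot.hold_point_z is the distance from the TCP to the grasp point, in m); z points along the fingers, y is the direction in which the jaws open and shut (so a half turn about z gives the same grasp; the last joint's range is limited). The gripper opens to 92 mm and grips with 3 to 60 N. Pads are 19 mm wide; open, the fingers measure 130 mm over their backs; the gripper's body (75 mm by 190 mm) begins 47 mm behind the grasp point.
Start: joints at [1.166, 0.342, 1.524, -0, 1.275, -0.146], TCP at [0.134, 0.508, 0.227] pointing down, gripper open.
Joint ranges: [-2.53, 2.53], [-0.77, 2.02], [0.04, 2.7], [-1, 4.14], [0.28, 2.66], [-3.11, 3.11]. Speed limits (rad/s): [2.57, 2.57, 3.14, 3.14, 3.14, 3.14].

### API

Orientations are given as [roll, pitch, yaw] about the fixed x, y, z axes, in that order (R = Rz(yaw) Ry(pitch) Rx(roll)).
In Python, from cell import monitor, viewer, robot gives the robot as it stands.
- The arm moves only by the tool move_arm, never from a script. Its argument "deltas" is a list of rows, each an object of numbers: "x", "y", "z": the shift along the tool's x, y, z in m; "wx", "wy", "wz": the turn, a rotation vector about the tool's x, y, z in degrees; "hand": the opening, from 0 (shut) to 1 (fully open). In form: [{"x": .., "y": .., "z": .., "wx": .., "wy": .., "wz": .., "hand": ..}, ...]. A call has 1 to 8 rows; each row is the pose to reach, as a shift and turn from the pose commanded when the call began, along the tool's axes at that moment; what a row does not reach only later rows make up. A row lasts 1/8 s, in which the tool goes at most 62.5 mm and 10.7 degrees, less where a joint would pass 70% of its speed; a pose out of reach is approached as far as the arm can. A call with a gripper value outside its range is refused whole. The fingers move at their own pace and stop on an object; "grip_force" is the grip in N (left out, the last holds). Time passes only in rows, so rows that repeat a pose let the fingers close. It gives the time, the measured TCP pose, the force and the opening at its end, in the units of the state.
- monitor.observe(): the state, without advancing time (a new reading comes with each control period).
- viewer.read_camera(name): name is "scene" or "side" or "wrist"; returns the picture (400x640x3 uint8, red, green, blue); there is no depth.
- viewer.camera_params(name): a dict with "camera_matrix" (3x3 intrinsics, pixels), "k1" (the pictures are not rectified: a ray, as slopes to the right and down, at radius r is drawn at 1 + k1 r^2 times it, then the intrinsics apply), "R" (3x3) and "t" (3): a world point X has camera coordinates R X + t. Camera axes: x right, y down, z forward; pixel columns grow to the right and rows downward; lengths in m; the calibration is good to about 2 mm. A picture is of the moment at which its call begins: read the wrist's pose just before it. camera_params takes no time and is no camera call; for the wrist camera it gives the pose at the moment of the call.
- robot.hand_in(): hands the job in, once; it reports no verdict.
The state is a dict: "time": time; "qpos": joint angles; "qvel": joint speeds; "joint_efforts": joint torques, N m; "tool_pos": TCP position; "tool_rot": TCP orientation; "contact_force": force on the tool from outside, world axes, zero at the start; "torque": the same for the moment, N m; "opening": finger opening in m.
Only numpy, scipy, OpenCV 4.12 (cv2) and the standard library are available. Lean on these libraries where they do the work, as an engineer would, in place of code of your own. Each camera call takes 0.05 s, during which the arm holds its last target. There are 200 camera calls.

### The job

Get the diesel pump ready to start: pull the hand primer's red handle through its full stroke to its front stop, then ease it slowly back until it is fully home, without letting it snap back. Then turn the switch box's pointer dial clockwise, past its first two clicks (white and yellow marks), to the third (red mark), and finish the program while still holding it there, because its spring turns it back as soon as it is let go. Leave the mallet, the hose coupling and the spray can where they are.

Things in the scene. Friction and masses are not known exactly. Their poses are not given: they have to be found in the camera images.
- lever_grip (a point): Centre of the red round grip bar of the hand primer's lever: bar 16 mm diameter, 104 mm long between two steel side arms, free underneath, so it can be pinched from above across its thickness or pushed. This point moves with the lever; its own y axis runs along the bar. With the lever home it is about 204 mm above the work surface.
- lever_pivot (a point): Fixed point on the lever's hinge axis, midway between the side arms, 75 mm above the work surface, in the primer (blue pump cylinder 68 mm wide, 109 mm high, on a bolted 150 x 160 mm plate). Its x points to the primer's back, -x to its front, y along the hinge axis, z up. The grip bar's centre swings around it at 140 mm in its x-z plane.
- lever (a joint): Lever angle, rad: 0 = home (leaning 0.40 rad from upright to the primer's back, +x), growing as the bar is pulled over the top to the primer's front (-x); hard stop at 0.95 (leaning 0.55 rad to the front). A damped spring always pulls it home: about 2 N at the bar at first, 10 N at full stroke; let go there it snaps back at over 4 rad/s.
- dial_grip (a point): Grip point of the dial, on its vertical turning axis, 127 mm above the work surface. Handle: upright dark bar 76 mm long, 14 mm thick, 36 mm high, top 12 mm above this point; black disc (68 mm diameter) 24 mm below it, on a fixed dark box 170 x 170 x 90 mm. The frame turns with the dial: x runs along the handle to the pointer end (white stripe), which sweeps past the coloured marks; z is up.
- dial (a joint): Dial angle, rad, clockwise from above: 0 = rest (black mark), clicks at 0.35 (white mark), 0.70 (yellow mark), 1.05 (red mark, the third); hard stop at 1.15. A spring turns it back from everywhere: about 0.08 Nm at rest to 0.29 Nm at the stop, plus up to 0.06 Nm on leaving a mark, and as much less on coming to the next. The clicks are felt but do not hold it.
- mallet: Bystander: wooden mallet lying on the bench, 318 mm long, head 75 x 90 x 65 mm, loose. Origin on its underside near the middle, its x axis along the handle towards the head.
- coupling: Bystander: aluminium hose coupling ring standing flat, 90 mm in diameter, 50 mm high, loose. Origin at the centre of its underside.
- spraycan: Bystander: upright can with a yellow label, 66 mm in diameter, 150 mm high, loose. Origin at the centre of its underside.
Things that resemble listed ones, but are neither listed nor needed, are in the scene too. What is shaped like the part that bears lever_grip but green or turquoise is not meant.

How it is judged:
By the outcome, as a careful person would: the job done as asked, in the order asked, and still so for the second after the job is handed in, while the arm keeps its last pose, push and grip.
It also fails if it takes over 54 s, if anything falls off the work surface, if the arm or the gripper's body presses on something with over 40 N, if the wrist force passes 120 N, or if a joint passes its speed limit or range.

## Working session

There is one attempt and no reset: what is moved stays moved. The work goes in short steps, Python scripts to look and compute and a tool call to move; the robot and the scene stay as the last step left them, time stands still between calls to the robot, and variables do not carry over. Pictures are saved under pics/ and viewed, about 8 in all and at most 12, crops included, and the job is handed in when it is done.

Besides the shell and the picture viewer there is one more tool, called after ">>>" as name(argument=value, ...) on one line, values as JSON. move_arm: Moves the arm, as the interface text tells. Its arguments: {"type":"object","properties":{"deltas":{"type":"array","items":{"type":"object","properties":{"x":{"type":"number"},"y":{"type":"number"},"z":{"type":"number"},"wx":{"type":"number"},"wy":{"type":"number"},"wz":{"type":"number"},"hand":{"type":"number"}}}},"grip_force":{"type":"number"}},"required":["deltas"]}

```bash
ls; mkdir -p pics; python3 - <<'E'
from cell import monitor, viewer, robot
import cv2
for n in ["scene","side"]:
    cv2.imwrite(f"pics/{n}0.png",viewer.read_camera(n)[:,:,::-1]); 
    p=viewer.camera_params(n); print(n,p)
s=monitor.observe(); print(s)
E
```

```text
pics
scene {'camera_matrix': array([[482.56691521,   0.        , 316.65986678],
       [  0.        , 482.56691521, 199.91208595],
       [  0.        ,   0.        ,   1.        ]]), 'k1': -0.05676535329954889, 'R': array([[ 0.76572663,  0.64313912, -0.00589931],
       [ 0.38206932, -0.46223503, -0.8002261 ],
       [-0.51738358,  0.61050048, -0.5996694 ]]), 't': array([-0.41674065, -0.10028035,  1.83732756])}
side {'camera_matrix': array([[452.06192556,   0.        , 322.27691026],
       [  0.        , 452.06192556, 197.55091413],
       [  0.        ,   0.        ,   1.        ]]), 'k1': -0.05005578424509467, 'R': array([[ 0.91426408, -0.40502405,  0.00875856],
       [-0.2434511 , -0.56656784, -0.78723087],
       [ 0.32380975,  0.71760463, -0.61659618]]), 't': array([-0.48474553,  0.24411258,  1.47278905])}
{'time': 0.1, 'qpos': array([ 1.16600424e+00,  3.42650367e-01,  1.52493711e+00, -1.38990653e-05,
        1.27539815e+00, -1.46023170e-01]), 'qvel': array([ 0.00023261, -0.00142642, -0.003484  ,  0.00019174,  0.00121122,
       -0.00038346]), 'joint_efforts': array([ 1.25559502e-03, -4.32011926e+01, -2.44689399e+01,  7.18355994e-02,
        5.26324112e-02, -4.84924237e-05]), 'tool_pos': array([0.13418936, 0.50717749, 0.2261104 ]), 'tool_rot': array([-3.14021258e+00, -1.89532959e-04,  2.88282766e+00]), 'contact_force': array([ 0.53177538,  1.45104311, -0.14142963]), 'torque': array([-0.01165388, -0.00152162,  0.01301576]), 'opening': 0.09145718473746083}
```

View pics/scene0.png

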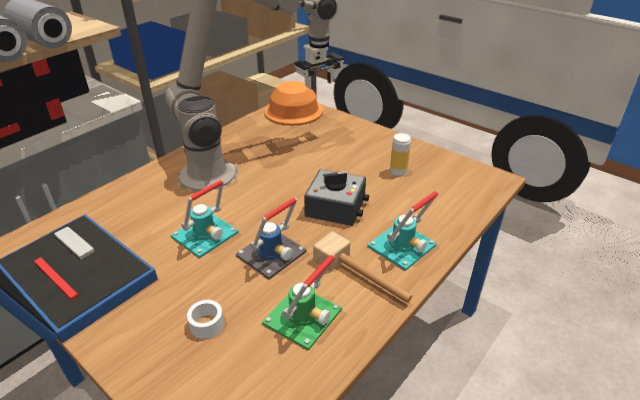

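View pics/side0.png

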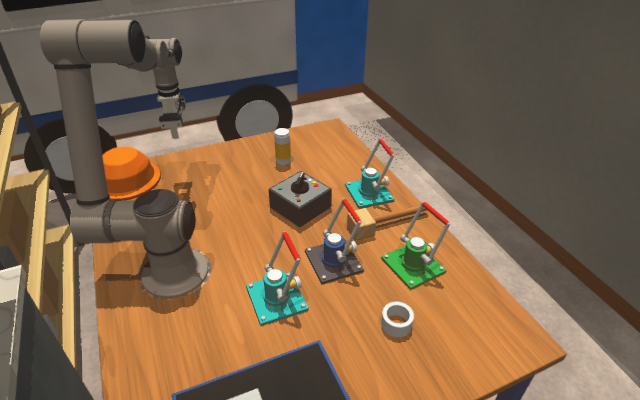

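The blue primer is at scene (270,240) and side (335,245). Its red bar runs (264,217)-(296,203) in scene and (345,203)-(357,220) in side. The dial box is at scene (335,190) and side (300,195). Next I triangulate both.

```bash
cat > h.py <<'E'
import numpy as np, cv2
from cell import viewer, monitor, robot
def ray(p,uv):
    K=p["camera_matrix"]; d=np.array([p["k1"],0,0,0,0])
    n=cv2.undistortPoints(np.array([[uv]],float),K,d)[0,0]
    R,t=np.array(p["R"]),np.array(p["t"]); v=R.T@np.r_[n,1]; return -R.T@t, v/np.linalg.norm(v)
def plane(p,uv,z):
    o,v=ray(p,uv); return o+v*(z-o[2])/v[2]
def tri(pa,a,pb,b):
    o1,v1=ray(pa,a);o2,v2=ray(pb,b)
    s=np.linalg.lstsq(np.c_[v1,-v2],o2-o1,rcond=None)[0]
    x,y=o1+s[0]*v1,o2+s[1]*v2; return (x+y)/2,np.linalg.norm(x-y)
def proj(p,X):
    r=cv2.Rodrigues(np.array(p["R"]))[0]
    return cv2.projectPoints(np.array(X,float).reshape(-1,3),r,np.array(p["t"]),p["camera_matrix"],np.array([p["k1"],0,0,0,0.]))[0][:,0]
def red(img):
    h=cv2.cvtColor(img,cv2.COLOR_RGB2HSV); return ((((h[...,0]<6)|(h[...,0]>174))&(h[...,1]>150)&(h[...,2]>70))*255).astype(np.uint8)
def bar(img,uv,rad=40):
    m=red(img); n,l,s,c=cv2.connectedComponentsWithStats(m)
    k=min((i for i in range(1,n) if s[i,4]>40),key=lambda i:np.hypot(*(c[i]-uv)))
    ys,xs=np.where(l==k); P=np.c_[xs,ys].astype(float); m0=P.mean(0); u=np.linalg.svd(P-m0,full_matrices=False)[2][0]
    q=(P-m0)@u; return m0,m0+u*q.min(),m0+u*q.max(),len(P)
E
python3 - <<'E'
from h import *
A=cv2.imread("pics/scene0.png")[:,:,::-1].copy();B=cv2.imread("pics/side0.png")[:,:,::-1].copy()
pa,pb=viewer.camera_params("scene"),viewer.camera_params("side")
a=bar(A,(280,210));b=bar(B,(351,211));print(a,b)
print("centre",tri(pa,a[0],pb,b[0]))
for i in (1,2):
  for j in (1,2): print(i,j,tri(pa,a[i],pb,b[j]))
# enlarged crops side by side
c1=cv2.resize(A[160:280,230:380],None,fx=4,fy=4,interpolation=cv2.INTER_CUBIC)
c2=cv2.resize(B[160:285,265:415],None,fx=4,fy=4,interpolation=cv2.INTER_CUBIC)
cv2.imwrite("pics/c1.png",c1[:,:,::-1]);cv2.imwrite("pics/c2.png",c2[:,:,::-1])
E
```

```text
(array([280.09883721, 208.19767442]), array([294.47503366, 199.16452006]), array([265.75901804, 217.20797144]), 172) (array([350.70175439, 210.10526316]), array([343.30622187, 199.48303014]), array([358.05086379, 220.66081846]), 114)
centre (array([ 0.55278839, -0.16402099,  0.2061776 ]), np.float64(0.0022872873768365687))
1 1 (array([ 0.55496252, -0.10728309,  0.20600352]), np.float64(0.003023958713200807))
1 2 (array([ 0.57202263, -0.15247727,  0.19611381]), np.float64(0.0755872803930594))
2 1 (array([ 0.53488588, -0.18148957,  0.22198656]), np.float64(0.07856742611541766))
2 2 (array([ 0.55061776, -0.21770242,  0.20642655]), np.float64(0.002053386540250995))
```

View pics/c1.png

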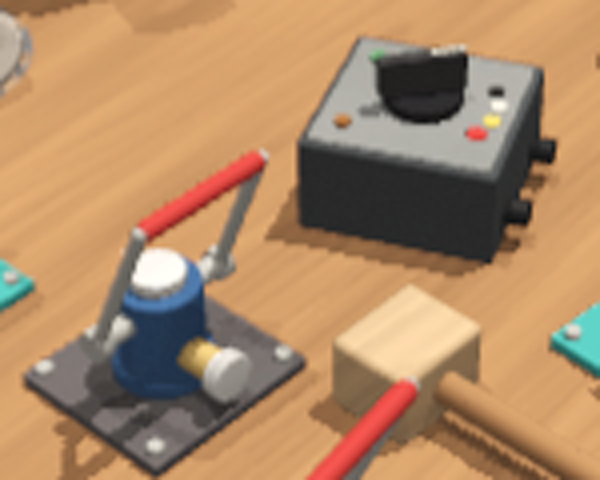

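View pics/c2.png

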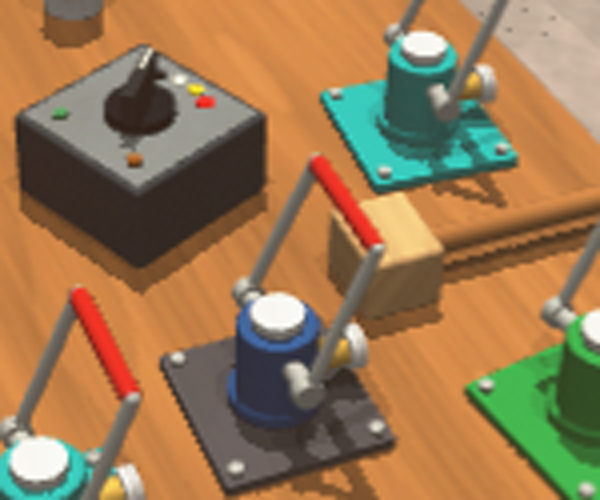

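```bash
python3 - <<'E'
from h import *
pa,pb=viewer.camera_params("scene"),viewer.camera_params("side")
f=lambda x,y:(230+(x+.5)/4-.5,160+(y+.5)/4-.5)
g=lambda x,y:(265+(x+.5)/4-.5,160+(y+.5)/4-.5)
for n,p,q in [("hubN",(115,333),(303,383)),("hubF",(218,262),(246,292)),("white",(499,105),(180,79)),("yellow",(492,121),(196,90)),("red",(476,133),(205,102)),("orange",(343,121),(134,160)),("green",(377,56),(61,114)),("boxtopcornR",(543,68),(265,117)),("boxtopcornNear",(495,178),(140,190)),("boxcornL",(302,140),(18,117)),("capcentre",(160,270),(277,312))]:
    P,e=tri(pa,f(*p),pb,g(*q));print(n,P.round(4),e.round(4))
for q in [(25,378),(157,470),(303,362)]: print("plate",plane(pa,f(*q),.01))
for q in [(163,362),(228,492),(394,440)]: print("plateB",plane(pb,g(*q),.01))
print("black",plane(pa,f(497,91),.09), "disc?",plane(pa,f(420,100),.1))
E
```

```text
hubN [ 0.4985 -0.2104  0.0757] 0.0034
hubF [ 0.4998 -0.0999  0.0764] 0.0026
white [0.5569 0.181  0.095 ] 0.0012
yellow [0.5648 0.1607 0.0934] 0.0011
red [0.5648 0.1389 0.0937] 0.0016
orange [0.471  0.0821 0.0946] 0.0021
green [0.4334 0.1718 0.0962] 0.0012
boxtopcornR [0.6098 0.1307 0.1278] 0.096
boxtopcornNear [ 0.5227  0.2196 -0.0395] 0.0316
boxcornL [0.3978 0.1364 0.0694] 0.1017
capcentre [ 0.4993 -0.1601  0.1063] 0.0013
plate [ 0.42484822 -0.23998013  0.01      ]
plate [ 0.56984869 -0.24442309  0.01      ]
plate [ 0.57577188 -0.09121487  0.01      ]
plateB [ 0.42930668 -0.08483135  0.01      ]
plateB [ 0.42143752 -0.24019773  0.01      ]
plateB [ 0.56843009 -0.24335271  0.01      ]
black [0.53974799 0.20135448 0.09      ] disc? [0.50661252 0.13833087 0.1       ]
```

>>> move_arm(deltas=[{"x": -0.04, "y": -0.026, "z": -0.02, "wz": 7}, {"x": -0.1, "y": -0.065, "z": -0.04, "wz": 17}, {"x": -0.16, "y": -0.104, "z": -0.06, "wz": 27}, {"x": -0.22, "y": -0.143, "z": -0.08, "wz": 37}, {"x": -0.28, "y": -0.182, "z": -0.1, "wz": 47}, {"x": -0.33, "y": -0.214, "z": -0.115, "wz": 57}, {"x": -0.37, "y": -0.24, "z": -0.123, "wz": 67}, {"x": -0.4, "y": -0.26, "z": -0.123, "wz": 77.3}])

```text
schema error: expected keys x, y, z, wx, wy, wz, hand
```

```bash
python3 - <<'E'
from h import *
p=viewer.camera_params("wrist");s=monitor.observe();print(s["tool_pos"],s["tool_rot"],s["time"])
cv2.imwrite("pics/w1.png",viewer.read_camera("wrist")[:,:,::-1])
import pickle;pickle.dump(p,open("w1.pkl","wb"))
print(p["k1"],proj(p,[[.503,.149,.139],[.5648,.1389,.09],[.553,-.164,.204]]))
E
```

```text
[0.13418936 0.50717749 0.2261104 ] [-3.14021258e+00 -1.89532959e-04  2.88282766e+00] 0.1
-0.048461688832559156 [[141.68744697 510.79005821]
 [169.1808605  498.66623912]
 [-21.69147771 565.62429975]]
```

View pics/w1.png

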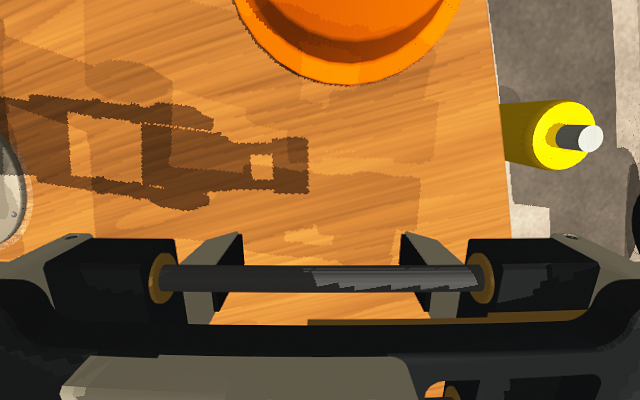

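The move was refused because every key is required, so this picture is from the start pose: hat at the top, fingers at the bottom.

>>> move_arm(deltas=[{"x": -0.04, "y": -0.026, "z": -0.02, "wx": 0, "wy": 0, "wz": 7, "hand": 1}, {"x": -0.1, "y": -0.065, "z": -0.04, "wx": 0, "wy": 0, "wz": 17, "hand": 1}, {"x": -0.16, "y": -0.104, "z": -0.06, "wx": 0, "wy": 0, "wz": 27, "hand": 1}, {"x": -0.22, "y": -0.143, "z": -0.08, "wx": 0, "wy": 0, "wz": 37, "hand": 1}, {"x": -0.28, "y": -0.182, "z": -0.1, "wx": 0, "wy": 0, "wz": 47, "hand": 1}, {"x": -0.33, "y": -0.214, "z": -0.115, "wx": 0, "wy": 0, "wz": 57, "hand": 1}, {"x": -0.37, "y": -0.24, "z": -0.123, "wx": 0, "wy": 0, "wz": 67, "hand": 1}, {"x": -0.4, "y": -0.26, "z": -0.123, "wx": 0, "wy": 0, "wz": 77.3, "hand": 1}])

```text
time: 1.15
tool_pos: [0.4524, 0.1558, 0.35]
tool_rot: [3.14, -0.001, 1.528]
contact_force: [0.9, 1.1, -0.4]
opening: 0.092
```

```bash
python3 - <<'E'
from h import *
p=viewer.camera_params("wrist");s=monitor.observe();print(s["tool_pos"],s["tool_rot"],s["time"],s["qpos"])
print(p["R"],-p["R"].T@p["t"],p["camera_matrix"][0])
print(proj(p,[[.503,.149,.139],[.5648,.1389,.09],[.553,-.164,.204]]))
E
```

```text
[0.45239816 0.15580307 0.34997915] [ 3.14043914e+00 -6.03974318e-04  1.52775678e+00] 1.15 [1.71079009e-01 1.84951624e-01 1.40142119e+00 3.45123936e-04
 1.55396433e+00 2.14113314e-01]
[[ 0.99911176 -0.04210314  0.00173582]
 [-0.04100482 -0.96190505  0.2702911 ]
 [-0.00971041 -0.27012219 -0.96277708]] [0.45515923 0.22884039 0.50920317] [294.29791964   0.         321.11484858]
[[360.45258722 182.20320737]
 [398.47193112 180.35124534]
 [402.5253102  410.35289049]]
```

```bash
python3 - <<'E'
from h import *
import pickle
p=viewer.camera_params("wrist");pickle.dump(p,open("w2.pkl","wb"))
I=viewer.read_camera("wrist");cv2.imwrite("pics/w2.png",I[:,:,::-1])
cv2.imwrite("pics/w2c.png",cv2.resize(I[100:240,260:460],None,fx=4,fy=4,interpolation=cv2.INTER_CUBIC)[:,:,::-1])
E
```

```text
(no output)
```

View pics/w2c.png

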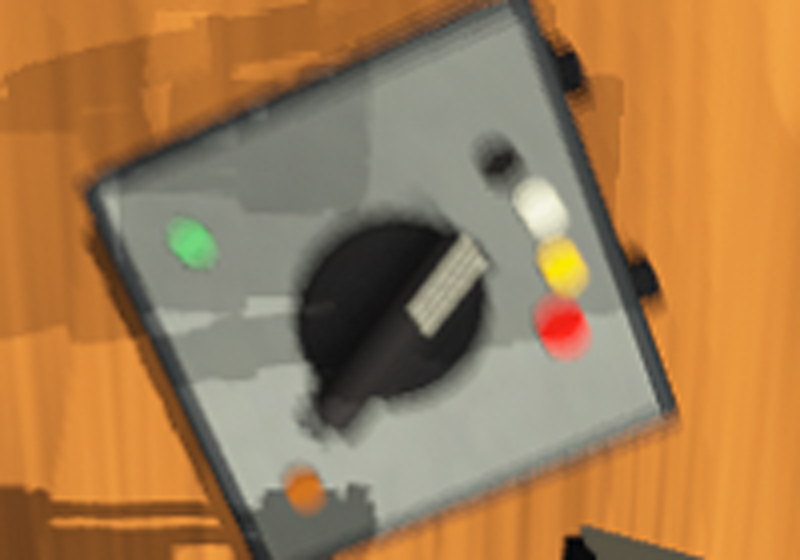

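The dial lies from (340,410) to its striped end at (476,248). The marks are black (498,160), white (540,208), yellow (563,266) and red (562,326), and the disc centre is about (393,310).

```bash
python3 - <<'E'
from h import *
import pickle
from scipy.optimize import least_squares
p=pickle.load(open("w2.pkl","rb"))
f=lambda x,y:(260+(x+.5)/4-.5,100+(y+.5)/4-.5)
M=np.array([plane(p,f(*q),.0925)[:2] for q in [(498,160),(540,208),(563,266),(562,326)]]);print(M)
a=-np.array([0,.35,.7,1.05])
r=least_squares(lambda v:np.concatenate([v[0]+v[2]*np.cos(v[3]+a)-M[:,0],v[1]+v[2]*np.sin(v[3]+a)-M[:,1]]),[.5,.15,.06,.88]);print(r.x,r.cost)
print("disc",plane(p,f(393,310),.103))
s=[plane(p,f(*q),.139)[:2] for q in [(420,320),(474,250)]];print("stripe",s,np.arctan2(*(s[1]-s[0])[::-1]))
print("box",[plane(p,f(*q),.09)[:2].round(4) for q in [(92,190),(515,5),(670,412),(265,560)]])
E
```

```text
[[0.54254555 0.19823384]
 [0.55761287 0.18100054]
 [0.56633006 0.16006818]
 [0.56658661 0.13819533]]
[0.50279609 0.14719165 0.06458589 0.90540916] 2.134319326301933e-07
disc [0.504084   0.14865547 0.103     ]
stripe [array([0.50837615, 0.15214946]), array([0.52553342, 0.17395251])] 0.9040816437816587
box [array([0.4001, 0.1936]), array([0.5484, 0.2499]), array([0.6088, 0.1033]), array([0.4557, 0.0507])]
```

>>> move_arm(deltas=[{"x": -0.04, "y": 0.014, "z": 0.0, "wx": 0, "wy": 0, "wz": 0, "hand": 1}, {"x": -0.095, "y": 0.034, "z": 0.0, "wx": 0, "wy": 0, "wz": 0, "hand": 1}, {"x": -0.15, "y": 0.055, "z": 0.01, "wx": 0, "wy": 0, "wz": 0, "hand": 1}, {"x": -0.205, "y": 0.075, "z": 0.03, "wx": 0, "wy": 0, "wz": 0, "hand": 1}, {"x": -0.255, "y": 0.093, "z": 0.05, "wx": 0, "wy": 0, "wz": 0, "hand": 1}, {"x": -0.295, "y": 0.107, "z": 0.07, "wx": 0, "wy": 0, "wz": 0, "hand": 1}, {"x": -0.315, "y": 0.114, "z": 0.085, "wx": 0, "wy": 0, "wz": 0, "hand": 1}, {"x": -0.315, "y": 0.114, "z": 0.09, "wx": 0, "wy": 0, "wz": 0, "hand": 1}])

```text
time: 2.2
tool_pos: [0.5531, -0.1618, 0.2577]
tool_rot: [-3.139, -0.001, 1.532]
contact_force: [-0.2, 0.8, 0.3]
opening: 0.0921
```

```bash
python3 - <<'E'
from h import *
p=viewer.camera_params("wrist");s=monitor.observe();print(s["tool_pos"],s["tool_rot"],s["contact_force"])
I=viewer.read_camera("wrist");cv2.imwrite("pics/w3.png",I[:,:,::-1])
e=proj(p,[[.553,-.164,.204]])[0];print(e)
b=bar(I,e);print(b,[plane(p,q,.204) for q in b[:3]])
E
```

```text
[ 0.55310207 -0.16176639  0.25774718] [-3.13932525e+00 -1.31943725e-03  1.53246797e+00] [-0.23991916  0.83521114  0.28694066]
[321.27138006 221.41477501]
(array([319.50791766, 204.18804434]), array([319.44018238, 144.99034256]), array([319.57751233, 265.01078141]), 2526) [array([ 0.55218435, -0.15022475,  0.204     ]), array([ 0.55384525, -0.10624851,  0.204     ]), array([ 0.55026366, -0.20093929,  0.204     ])]
```

View pics/w3.png

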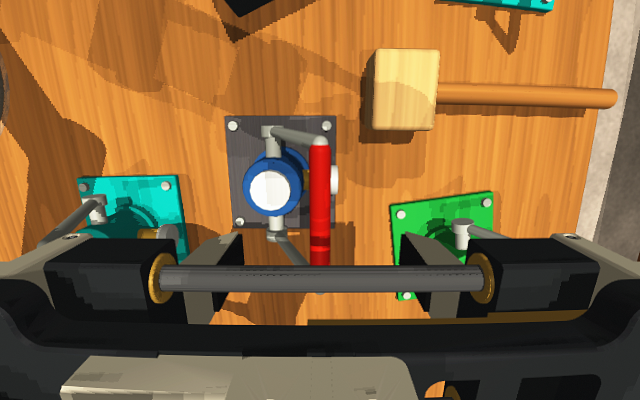

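The red bar is centred between the fingers at (319,204). I'll check the neighbouring bars before descending.

```bash
python3 - <<'E'
from h import *
A=cv2.imread("pics/scene0.png")[:,:,::-1].copy();B=cv2.imread("pics/side0.png")[:,:,::-1].copy()
pa,pb=viewer.camera_params("scene"),viewer.camera_params("side")
for u,v in [((318,272),(434,213)),((206,190),(290,246))]:
    a=bar(A,u);b=bar(B,v)
    for i in (0,1,2): print(i,tri(pa,a[i],pb,b[i]))
E
```

```text
0 (array([ 0.78785458, -0.27801049,  0.2064733 ]), np.float64(0.0009268136293366766))
1 (array([ 0.78111194, -0.22132067,  0.2063547 ]), np.float64(0.002623474434763806))
2 (array([ 0.79373379, -0.33233348,  0.20636592]), np.float64(0.001999032168340352))
0 (array([ 0.32496142, -0.23714158,  0.20606318]), np.float64(0.003953855367043213))
1 (array([ 0.32610859, -0.1778912 ,  0.2052287 ]), np.float64(0.0047857749975431544))
2 (array([ 0.3240785 , -0.2904446 ,  0.20649716]), np.float64(0.0019360883284619105))
```

>>> move_arm(deltas=[{"x": 0, "y": -0.001, "z": 0.02, "wx": 0, "wy": 0, "wz": 0, "hand": 1}, {"x": 0, "y": -0.001, "z": 0.045, "wx": 0, "wy": 0, "wz": 0, "hand": 1}, {"x": 0, "y": -0.001, "z": 0.065, "wx": 0, "wy": 0, "wz": 0, "hand": 1}, {"x": 0, "y": -0.001, "z": 0.0735, "wx": 0, "wy": 0, "wz": 0, "hand": 1}, {"x": 0, "y": -0.001, "z": 0.0735, "wx": 0, "wy": 0, "wz": 0, "hand": 0.3}, {"x": 0, "y": -0.001, "z": 0.0735, "wx": 0, "wy": 0, "wz": 0, "hand": 0.1}, {"x": 0, "y": -0.001, "z": 0.0735, "wx": 0, "wy": 0, "wz": 0, "hand": 0}, {"x": 0, "y": -0.001, "z": 0.0735, "wx": 0, "wy": 0, "wz": 0, "hand": 0}], grip_force=20)

```text
time: 3.25
tool_pos: [0.5526, -0.1616, 0.1861]
tool_rot: [3.141, 0.0, 1.534]
contact_force: [-0.1, 0.3, -0.5]
opening: 0.0563
```

>>> move_arm(deltas=[{"x": 0, "y": 0, "z": 0, "wx": 0, "wy": 0, "wz": 0, "hand": 0}, {"x": 0, "y": 0, "z": 0, "wx": 0, "wy": 0, "wz": 0, "hand": 0}, {"x": 0, "y": 0, "z": 0, "wx": 0, "wy": 0, "wz": 0, "hand": 0}, {"x": 0, "y": 0, "z": 0, "wx": 0, "wy": 0, "wz": 0, "hand": 0}])

```text
time: 3.75
tool_pos: [0.5524, -0.1615, 0.1857]
tool_rot: [-3.141, -0.0, 1.534]
contact_force: [-5.4, -0.5, -1.8]
opening: 0.0164
```

>>> move_arm(deltas=[{"x": 0, "y": -0.0065, "z": -0.0025, "wx": 0, "wy": 0, "wz": 0, "hand": 0}, {"x": 0, "y": -0.0131, "z": -0.0048, "wx": 0, "wy": 0, "wz": 0, "hand": 0}, {"x": 0, "y": -0.0199, "z": -0.0067, "wx": 0, "wy": 0, "wz": 0, "hand": 0}, {"x": 0, "y": -0.0267, "z": -0.0083, "wx": 0, "wy": 0, "wz": 0, "hand": 0}, {"x": 0, "y": -0.0336, "z": -0.0095, "wx": 0, "wy": 0, "wz": 0, "hand": 0}, {"x": 0, "y": -0.0405, "z": -0.0104, "wx": 0, "wy": 0, "wz": 0, "hand": 0}, {"x": 0, "y": -0.0475, "z": -0.0109, "wx": 0, "wy": 0, "wz": 0, "hand": 0}, {"x": 0, "y": -0.0545, "z": -0.0111, "wx": 0, "wy": 0, "wz": 0, "hand": 0}])

```text
time: 4.75
tool_pos: [0.5001, -0.1595, 0.1992]
tool_rot: [3.134, 0.001, 1.534]
contact_force: [8.4, 2.6, 7.2]
opening: 0.0153
```

>>> move_arm(deltas=[{"x": 0, "y": -0.007, "z": 0.0002, "wx": 0, "wy": 0, "wz": 0, "hand": 0}, {"x": 0, "y": -0.014, "z": 0.0007, "wx": 0, "wy": 0, "wz": 0, "hand": 0}, {"x": 0, "y": -0.0209, "z": 0.0016, "wx": 0, "wy": 0, "wz": 0, "hand": 0}, {"x": 0, "y": -0.0278, "z": 0.0028, "wx": 0, "wy": 0, "wz": 0, "hand": 0}, {"x": 0, "y": -0.0346, "z": 0.0044, "wx": 0, "wy": 0, "wz": 0, "hand": 0}, {"x": 0, "y": -0.0414, "z": 0.0063, "wx": 0, "wy": 0, "wz": 0, "hand": 0}, {"x": 0, "y": -0.048, "z": 0.0085, "wx": 0, "wy": 0, "wz": 0, "hand": 0}, {"x": 0, "y": -0.0545, "z": 0.0111, "wx": 0, "wy": 0, "wz": 0, "hand": 0}])

```text
time: 5.75
tool_pos: [0.4457, -0.1576, 0.1879]
tool_rot: [3.134, 0.001, 1.533]
contact_force: [8.1, 3.4, 7.3]
opening: 0.015
```

>>> move_arm(deltas=[{"x": 0, "y": -0.0063, "z": 0.0028, "wx": 0, "wy": 0, "wz": 0, "hand": 0}, {"x": 0, "y": -0.0126, "z": 0.006, "wx": 0, "wy": 0, "wz": 0, "hand": 0}, {"x": 0, "y": -0.0187, "z": 0.0095, "wx": 0, "wy": 0, "wz": 0, "hand": 0}, {"x": 0, "y": -0.0187, "z": 0.0095, "wx": 0, "wy": 0, "wz": 0, "hand": 0}, {"x": 0, "y": -0.0187, "z": 0.0095, "wx": 0, "wy": 0, "wz": 0, "hand": 0}])

```text
time: 6.38
tool_pos: [0.427, -0.157, 0.1782]
tool_rot: [3.135, 0.001, 1.533]
contact_force: [8.5, 2.8, 6.0]
opening: 0.0153
```

>>> move_arm(deltas=[{"x": 0, "y": -0.0015, "z": 0.001, "wx": 0, "wy": 0, "wz": 0, "hand": 0}, {"x": 0, "y": -0.0026, "z": 0.0016, "wx": 0, "wy": 0, "wz": 0, "hand": 0}, {"x": 0, "y": -0.0026, "z": 0.0016, "wx": 0, "wy": 0, "wz": 0, "hand": 0}])

```text
time: 6.75
tool_pos: [0.4246, -0.1569, 0.1768]
tool_rot: [3.134, 0.001, 1.533]
contact_force: [8.2, 3.6, 5.5]
opening: 0.0151
```

>>> move_arm(deltas=[{"x": 0, "y": -0.0015, "z": 0.001, "wx": 0, "wy": 0, "wz": 0, "hand": 0}, {"x": 0, "y": -0.0026, "z": 0.0016, "wx": 0, "wy": 0, "wz": 0, "hand": 0}, {"x": 0, "y": -0.0026, "z": 0.0016, "wx": 0, "wy": 0, "wz": 0, "hand": 0}])

```text
time: 7.12
tool_pos: [0.4238, -0.157, 0.1762]
tool_rot: [3.129, 0.002, 1.533]
contact_force: [13.1, 5.3, 9.8]
opening: 0.0151
```

>>> move_arm(deltas=[{"x": 0, "y": -0.0015, "z": 0.001, "wx": 0, "wy": 0, "wz": 0, "hand": 0}, {"x": 0, "y": -0.0026, "z": 0.0016, "wx": 0, "wy": 0, "wz": 0, "hand": 0}, {"x": 0, "y": -0.0026, "z": 0.0016, "wx": 0, "wy": 0, "wz": 0, "hand": 0}])

```text
time: 7.5
tool_pos: [0.4234, -0.157, 0.1759]
tool_rot: [3.124, 0.003, 1.533]
contact_force: [18.6, 8.3, 16.3]
opening: 0.0149
```

```bash
python3 - <<'E'
from h import *
for n,u in (("scene",[.4255,-.159,.194]),("side",[.4255,-.159,.194])):
    p=viewer.camera_params(n);I=viewer.read_camera(n);e=proj(p,[u])[0].round().astype(int);print(n,e)
    c=I[max(0,e[1]-60):e[1]+60,e[0]-80:e[0]+80];cv2.imwrite(f"pics/stop_{n}.png",cv2.resize(c,None,fx=4,fy=4,interpolation=cv2.INTER_CUBIC)[:,:,::-1])
a=cv2.imread("pics/stop_scene.png");b=cv2.imread("pics/stop_side.png")
cv2.imwrite("pics/stop.png",cv2.resize(np.vstack([a,b]),(400,600)))
E
```

```text
scene [250 193]
side [313 223]
```

>>> move_arm(deltas=[{"x": 0, "y": 0.004, "z": -0.0025, "wx": 0, "wy": 0, "wz": 0, "hand": 0}, {"x": 0, "y": 0.0078, "z": -0.0048, "wx": 0, "wy": 0, "wz": 0, "hand": 0}, {"x": 0, "y": 0.0114, "z": -0.0069, "wx": 0, "wy": 0, "wz": 0, "hand": 0}, {"x": 0, "y": 0.0151, "z": -0.0089, "wx": 0, "wy": 0, "wz": 0, "hand": 0}, {"x": 0, "y": 0.0188, "z": -0.0109, "wx": 0, "wy": 0, "wz": 0, "hand": 0}, {"x": 0, "y": 0.0226, "z": -0.0127, "wx": 0, "wy": 0, "wz": 0, "hand": 0}, {"x": 0, "y": 0.0265, "z": -0.0143, "wx": 0, "wy": 0, "wz": 0, "hand": 0}, {"x": 0, "y": 0.0304, "z": -0.0159, "wx": 0, "wy": 0, "wz": 0, "hand": 0}])

```text
time: 8.6
tool_pos: [0.4483, -0.1578, 0.1875]
tool_rot: [3.139, 0.001, 1.534]
contact_force: [8.3, -0.7, -7.2]
opening: 0.0155
```

>>> move_arm(deltas=[{"x": 0, "y": 0.0052, "z": -0.0019, "wx": 0, "wy": 0, "wz": 0, "hand": 0}, {"x": 0, "y": 0.0106, "z": -0.0037, "wx": 0, "wy": 0, "wz": 0, "hand": 0}, {"x": 0, "y": 0.016, "z": -0.0051, "wx": 0, "wy": 0, "wz": 0, "hand": 0}, {"x": 0, "y": 0.0214, "z": -0.0064, "wx": 0, "wy": 0, "wz": 0, "hand": 0}, {"x": 0, "y": 0.0269, "z": -0.0075, "wx": 0, "wy": 0, "wz": 0, "hand": 0}, {"x": 0, "y": 0.0325, "z": -0.0083, "wx": 0, "wy": 0, "wz": 0, "hand": 0}, {"x": 0, "y": 0.038, "z": -0.0089, "wx": 0, "wy": 0, "wz": 0, "hand": 0}, {"x": 0, "y": 0.0436, "z": -0.0093, "wx": 0, "wy": 0, "wz": 0, "hand": 0}])

```text
time: 9.6
tool_pos: [0.4912, -0.1596, 0.1967]
tool_rot: [3.142, 0.0, 1.534]
contact_force: [3.7, -3.9, -4.6]
opening: 0.0151
```

>>> move_arm(deltas=[{"x": 0, "y": 0.0063, "z": -0.0002, "wx": 0, "wy": 0, "wz": 0, "hand": 0}, {"x": 0, "y": 0.0126, "z": -0.0001, "wx": 0, "wy": 0, "wz": 0, "hand": 0}, {"x": 0, "y": 0.0189, "z": 0.0003, "wx": 0, "wy": 0, "wz": 0, "hand": 0}, {"x": 0, "y": 0.0252, "z": 0.001, "wx": 0, "wy": 0, "wz": 0, "hand": 0}, {"x": 0, "y": 0.0314, "z": 0.0019, "wx": 0, "wy": 0, "wz": 0, "hand": 0}, {"x": 0, "y": 0.0376, "z": 0.0032, "wx": 0, "wy": 0, "wz": 0, "hand": 0}, {"x": 0, "y": 0.0437, "z": 0.0047, "wx": 0, "wy": 0, "wz": 0, "hand": 0}, {"x": 0, "y": 0.0497, "z": 0.0065, "wx": 0, "wy": 0, "wz": 0, "hand": 0}])

```text
time: 10.6
tool_pos: [0.5409, -0.1611, 0.1899]
tool_rot: [-3.141, -0.0, 1.534]
contact_force: [0.9, -4.5, 0.2]
opening: 0.0151
```

>>> move_arm(deltas=[{"x": 0, "y": 0.004, "z": 0.0013, "wx": 0, "wy": 0, "wz": 0, "hand": 0}, {"x": 0, "y": 0.008, "z": 0.0029, "wx": 0, "wy": 0, "wz": 0, "hand": 0}, {"x": 0, "y": 0.0118, "z": 0.0044, "wx": 0, "wy": 0, "wz": 0, "hand": 0}, {"x": 0, "y": 0.0128, "z": 0.0048, "wx": 0, "wy": 0, "wz": 0, "hand": 0}, {"x": 0, "y": 0.0128, "z": 0.0048, "wx": 0, "wy": 0, "wz": 0, "hand": 0}, {"x": 0, "y": 0.0128, "z": 0.0048, "wx": 0, "wy": 0, "wz": 0, "hand": 0}])

```text
time: 11.35
tool_pos: [0.5522, -0.1614, 0.1857]
tool_rot: [-3.139, -0.0, 1.534]
contact_force: [-6.2, -4.1, 4.6]
opening: 0.0153
```

>>> move_arm(deltas=[{"x": 0, "y": 0.001, "z": 0.0004, "wx": 0, "wy": 0, "wz": 0, "hand": 0}, {"x": 0, "y": 0.001, "z": 0.0004, "wx": 0, "wy": 0, "wz": 0, "hand": 0.25}, {"x": 0, "y": 0.001, "z": 0.0004, "wx": 0, "wy": 0, "wz": 0, "hand": 0.5}, {"x": 0, "y": 0.001, "z": 0.0004, "wx": 0, "wy": 0, "wz": 0, "hand": 1}, {"x": 0, "y": 0.001, "z": 0.0004, "wx": 0, "wy": 0, "wz": 0, "hand": 1}, {"x": 0, "y": 0.001, "z": 0.0, "wx": 0, "wy": 0, "wz": 0, "hand": 1}, {"x": 0, "y": 0.001, "z": -0.02, "wx": 0, "wy": 0, "wz": 0, "hand": 1}, {"x": 0, "y": 0.001, "z": -0.06, "wx": 0, "wy": 0, "wz": 0, "hand": 1}])

```text
time: 12.35
tool_pos: [0.5536, -0.1612, 0.2444]
tool_rot: [-3.138, -0.002, 1.534]
contact_force: [0.2, 0.4, 0.5]
opening: 0.0782
```

```bash
python3 - <<'E'
from h import *
s=monitor.observe();print(s["tool_pos"],s["opening"],s["contact_force"])
p=viewer.camera_params("wrist");I=viewer.read_camera("wrist")
b=bar(I,proj(p,[[.553,-.15,.204]])[0]);print(b[3],[plane(p,q,.204) for q in b[:3]])
pa,pb=viewer.camera_params("scene"),viewer.camera_params("side")
a=bar(viewer.read_camera("scene"),(280,208));b=bar(viewer.read_camera("side"),(351,210));print(a,b,tri(pa,a[0],pb,b[0]))
E
```

```text
[ 0.553637   -0.16123847  0.24439804] 0.07822248430471129 [0.22614035 0.42490848 0.53941928]
2621 [array([ 0.552365  , -0.14703514,  0.204     ]), array([ 0.55381442, -0.10654688,  0.204     ]), array([ 0.55070128, -0.19332331,  0.204     ])]
(array([278.29577465, 209.52112676]), array([294.25843444, 199.78427275]), array([265.72519541, 217.18888993]), 142) (array([350.67592593, 210.12962963]), array([343.36082905, 199.43728456]), array([357.92965264, 220.73227104]), 108) (array([ 0.55153456, -0.16835991,  0.20660676]), np.float64(0.007534061274542361))
```

>>> move_arm(deltas=[{"x": 0.02, "y": -0.003, "z": -0.03, "wx": 0, "wy": 0, "wz": 4, "hand": 1}, {"x": 0.07, "y": -0.014, "z": -0.05, "wx": 0, "wy": 0, "wz": 10, "hand": 1}, {"x": 0.125, "y": -0.025, "z": -0.05, "wx": 0, "wy": 0, "wz": 17, "hand": 1}, {"x": 0.18, "y": -0.036, "z": -0.045, "wx": 0, "wy": 0, "wz": 24, "hand": 1}, {"x": 0.235, "y": -0.047, "z": -0.03, "wx": 0, "wy": 0, "wz": 30, "hand": 1}, {"x": 0.28, "y": -0.056, "z": -0.01, "wx": 0, "wy": 0, "wz": 36, "hand": 1}, {"x": 0.3076, "y": -0.0615, "z": 0.01, "wx": 0, "wy": 0, "wz": 36, "hand": 1}, {"x": 0.3076, "y": -0.0615, "z": 0.02, "wx": 0, "wy": 0, "wz": 36, "hand": 1}])

```text
time: 13.5
tool_pos: [0.503, 0.1496, 0.2234]
tool_rot: [-3.139, 0.002, 0.909]
contact_force: [-0.1, -0.6, 0.3]
opening: 0.0918
```

```bash
python3 - <<'E'
from h import *
s=monitor.observe();print(s["tool_pos"],s["tool_rot"],s["qpos"])
p=viewer.camera_params("wrist");I=viewer.read_camera("wrist");cv2.imwrite("pics/w4.png",I[:,:,::-1])
h=np.array([np.cos(.905),np.sin(.905)])
print(proj(p,[[.5035,.1485,.139],[*(np.array([.5035,.1485])+.038*h),.139]]))
E
```

```text
[0.5030247  0.14960312 0.22336019] [-3.13917588e+00  2.10070444e-03  9.08565075e-01] [1.42802505e-01 3.46201738e-01 1.52753185e+00 2.99527859e-04
 1.27104841e+00 8.04947395e-01]
[[322.73343777 207.40287925]
 [323.00680868 163.56434441]]
```

View pics/w4.png

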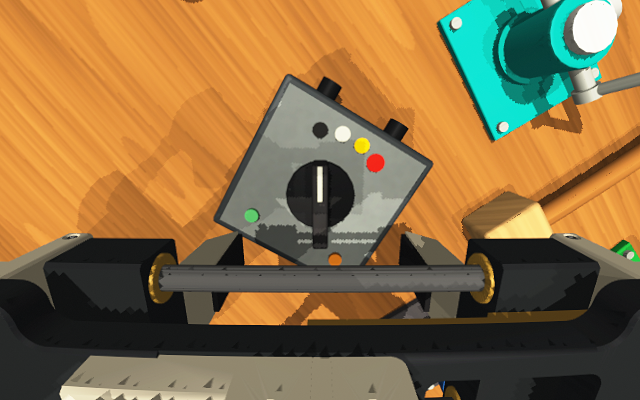

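Handle lies at image (320,165)-(320,248), aligned with the tool axis and about 1 mm off centre. Descending to grip it.

>>> move_arm(deltas=[{"x": 0, "y": -0.001, "z": 0.03, "wx": 0, "wy": 0, "wz": 0, "hand": 1}, {"x": 0, "y": -0.001, "z": 0.07, "wx": 0, "wy": 0, "wz": 0, "hand": 1}, {"x": 0, "y": -0.001, "z": 0.1, "wx": 0, "wy": 0, "wz": 0, "hand": 0.8}, {"x": 0, "y": -0.001, "z": 0.113, "wx": 0, "wy": 0, "wz": 0, "hand": 0.6}, {"x": 0, "y": -0.001, "z": 0.113, "wx": 0, "wy": 0, "wz": 0, "hand": 0.4}, {"x": 0, "y": -0.001, "z": 0.113, "wx": 0, "wy": 0, "wz": 0, "hand": 0.2}, {"x": 0, "y": -0.001, "z": 0.113, "wx": 0, "wy": 0, "wz": 0, "hand": 0.1}, {"x": 0, "y": -0.001, "z": 0.113, "wx": 0, "wy": 0, "wz": 0, "hand": 0}], grip_force=60)

```text
time: 14.55
tool_pos: [0.504, 0.1488, 0.1131]
tool_rot: [3.141, -0.001, 0.905]
contact_force: [-0.7, 0.4, -0.3]
opening: 0.0366
```

>>> move_arm(deltas=[{"x": 0, "y": 0, "z": 0, "wx": 0, "wy": 0, "wz": 0, "hand": 0}, {"x": 0, "y": 0, "z": 0, "wx": 0, "wy": 0, "wz": 0, "hand": 0}, {"x": 0, "y": 0, "z": 0, "wx": 0, "wy": 0, "wz": 0, "hand": 0}, {"x": 0, "y": 0, "z": 0, "wx": 0, "wy": 0, "wz": 0, "hand": 0}])

```text
time: 15.05
tool_pos: [0.5016, 0.1504, 0.1125]
tool_rot: [-3.137, 0.0, 0.906]
contact_force: [-7.7, 6.6, 5.9]
opening: 0.0133
```

```bash
python3 - <<'E'
from h import *
s=monitor.observe();print(s["tool_pos"],s["tool_rot"],s["opening"],s["contact_force"],s["torque"])
E
```

```text
[0.5015578  0.15037188 0.11245403] [-3.13698649e+00  4.89558144e-04  9.05576805e-01] 0.0132858557902238 [-7.7459429   6.64743298  5.86009837] [1.11405946 1.31058622 0.09293227]
```

>>> move_arm(deltas=[{"x": 0, "y": -0.0015, "z": 0, "wx": 0, "wy": 0, "wz": 0, "hand": 0}, {"x": 0, "y": -0.0035, "z": 0, "wx": 0, "wy": 0, "wz": 0, "hand": 0}, {"x": 0, "y": -0.0035, "z": 0, "wx": 0, "wy": 0, "wz": 0, "hand": 0}, {"x": 0, "y": -0.0035, "z": 0, "wx": 0, "wy": 0, "wz": 4, "hand": 0}, {"x": 0, "y": -0.0035, "z": 0, "wx": 0, "wy": 0, "wz": 8, "hand": 0}, {"x": 0, "y": -0.0035, "z": 0, "wx": 0, "wy": 0, "wz": 12, "hand": 0}, {"x": 0, "y": -0.0035, "z": 0, "wx": 0, "wy": 0, "wz": 16, "hand": 0}, {"x": 0, "y": -0.0035, "z": 0, "wx": 0, "wy": 0, "wz": 20, "hand": 0}])

```text
time: 16.05
tool_pos: [0.5013, 0.1506, 0.1124]
tool_rot: [3.141, -0.001, 0.554]
contact_force: [1.3, -0.5, 2.1]
opening: 0.0133
```

```bash
python3 - <<'E'
from h import *
s=monitor.observe();print(s["tool_pos"],s["tool_rot"],s["opening"],s["contact_force"],s["torque"])
E
```

```text
[0.50129109 0.15063094 0.11244596] [ 3.14127229e+00 -5.54653452e-04  5.53816559e-01] 0.01333059588000787 [ 1.28069675 -0.47451774  2.06766444] [-0.25290813  0.08467633  0.10763457]
```

>>> move_arm(deltas=[{"x": 0, "y": 0, "z": 0, "wx": 0, "wy": 0, "wz": 5, "hand": 0}, {"x": 0, "y": 0, "z": 0, "wx": 0, "wy": 0, "wz": 10, "hand": 0}, {"x": 0, "y": 0, "z": 0, "wx": 0, "wy": 0, "wz": 15, "hand": 0}, {"x": 0, "y": 0, "z": 0, "wx": 0, "wy": 0, "wz": 20, "hand": 0}, {"x": 0, "y": 0, "z": 0, "wx": 0, "wy": 0, "wz": 25, "hand": 0}, {"x": 0, "y": 0, "z": 0, "wx": 0, "wy": 0, "wz": 30, "hand": 0}, {"x": 0, "y": 0, "z": 0, "wx": 0, "wy": 0, "wz": 35, "hand": 0}, {"x": 0, "y": 0, "z": 0, "wx": 0, "wy": 0, "wz": 40.5, "hand": 0}])

```text
time: 17.05
tool_pos: [0.5012, 0.151, 0.1125]
tool_rot: [-3.141, -0.001, -0.153]
contact_force: [0.7, 0.6, 1.3]
opening: 0.0136
```

>>> move_arm(deltas=[{"x": 0, "y": 0, "z": 0, "wx": 0, "wy": 0, "wz": 0, "hand": 0}, {"x": 0, "y": 0, "z": 0, "wx": 0, "wy": 0, "wz": 0, "hand": 0}])

```text
time: 17.3
tool_pos: [0.5012, 0.151, 0.1125]
tool_rot: [-3.141, -0.001, -0.149]
contact_force: [0.6, -0.7, 1.5]
opening: 0.0136
```

```bash
python3 - <<'E'
from h import *
s=monitor.observe();print(s["tool_pos"],s["tool_rot"],s["opening"],s["contact_force"],s["torque"],s["time"])
I=viewer.read_camera("wrist");cv2.imwrite("pics/w5.png",cv2.resize(I[60:300,180:460],None,fx=2.5,fy=2.5,interpolation=cv2.INTER_CUBIC)[:,:,::-1])
E
```

```text
[0.50116543 0.15098376 0.11246568] [-3.14113093e+00 -5.64035050e-04 -1.48725819e-01] 0.0136147310982762 [ 0.64618147 -0.71364552  1.49814689] [0.16252444 0.05050609 0.2386737 ] 17.3
```

View pics/w5.png

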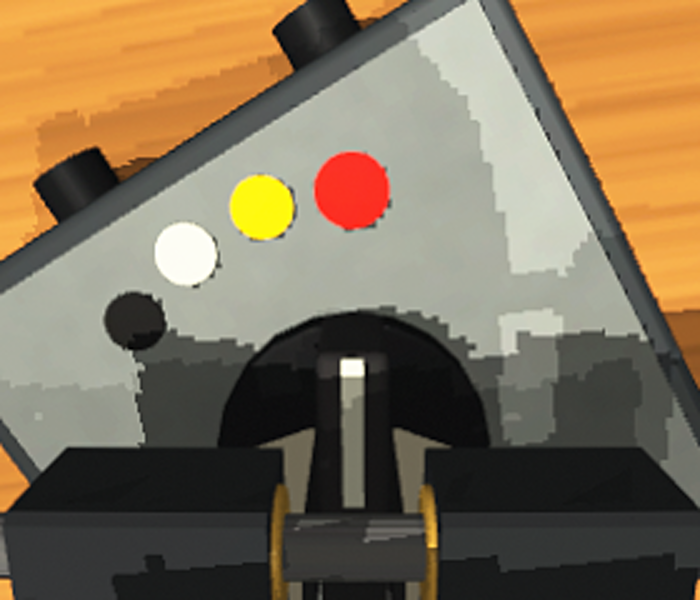

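The pointer stripe lines up with the red mark, both at x≈352. I'll add a small margin against grip compliance and check that it holds.

>>> move_arm(deltas=[{"x": 0, "y": 0, "z": 0, "wx": 0, "wy": 0, "wz": 0.8, "hand": 0}, {"x": 0, "y": 0, "z": 0, "wx": 0, "wy": 0, "wz": 1.5, "hand": 0}, {"x": 0, "y": 0, "z": 0, "wx": 0, "wy": 0, "wz": 1.5, "hand": 0}, {"x": 0, "y": 0, "z": 0, "wx": 0, "wy": 0, "wz": 1.5, "hand": 0}, {"x": 0, "y": 0, "z": 0, "wx": 0, "wy": 0, "wz": 1.5, "hand": 0}, {"x": 0, "y": 0, "z": 0, "wx": 0, "wy": 0, "wz": 1.5, "hand": 0}])

```text
time: 18.1
tool_pos: [0.5012, 0.151, 0.1125]
tool_rot: [-3.141, -0.001, -0.177]
contact_force: [2.6, 2.1, 2.0]
opening: 0.0135
```

```bash
python3 - <<'E'
from h import *
s=monitor.observe();print(s["tool_rot"],s["opening"],s["contact_force"],s["torque"],s["time"])
pw=viewer.camera_params("wrist");W=viewer.read_camera("wrist");A=viewer.read_camera("scene");B=viewer.read_camera("side")
pa,pb=viewer.camera_params("scene"),viewer.camera_params("side")
b=bar(B,(351,210));a=bar(A,(280,208));print("lever",a[1:],b,tri(pa,a[2],pb,b[2]))
c=cv2.resize(W[60:300,180:460],(560,480))
cv2.imwrite("pics/f.png",np.hstack([c[:, :],cv2.resize(A[80:320,180:420],(240,480))])[:,:,::-1])
E
```

```text
[-3.14114881e+00 -6.26568009e-04 -1.76756471e-01] 0.013461060367571942 [2.56036873 2.14831987 2.03189996] [ 0.35850083 -0.21901737  0.28604688] 18.1
lever (array([294.50926064, 199.2143114 ]), array([265.73944528, 217.18387432]), 177) (array([350.65789474, 210.04385965]), array([343.3355329 , 199.45969312]), array([358.01649657, 220.68040955]), 114) (array([ 0.55050263, -0.21767944,  0.2064036 ]), np.float64(0.0019979601279533844))
```

View pics/f.png

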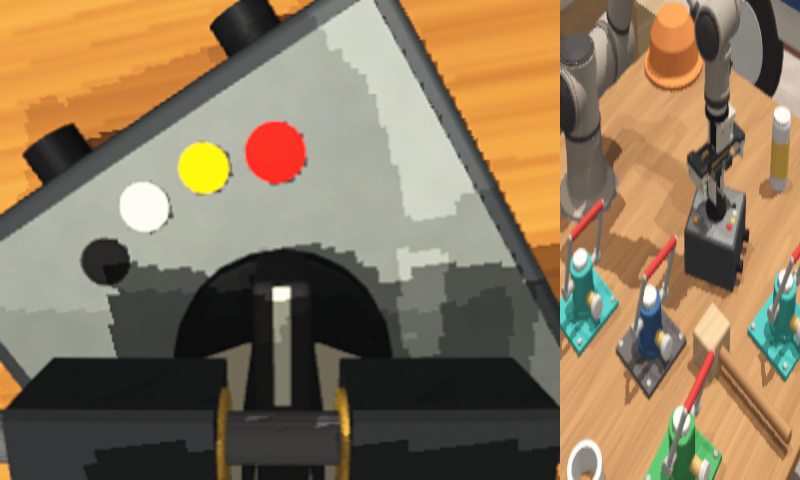

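>>> move_arm(deltas=[{"x": 0, "y": 0, "z": 0, "wx": 0, "wy": 0, "wz": -0.6, "hand": 0}, {"x": 0, "y": 0, "z": 0, "wx": 0, "wy": 0, "wz": -0.6, "hand": 0}, {"x": 0, "y": 0, "z": 0, "wx": 0, "wy": 0, "wz": -0.6, "hand": 0}, {"x": 0, "y": 0, "z": 0, "wx": 0, "wy": 0, "wz": -0.6, "hand": 0}, {"x": 0, "y": 0, "z": 0, "wx": 0, "wy": 0, "wz": -0.6, "hand": 0}, {"x": 0, "y": 0, "z": 0, "wx": 0, "wy": 0, "wz": -0.6, "hand": 0}])

```text
time: 19.0
tool_pos: [0.5011, 0.1509, 0.1124]
tool_rot: [-3.141, -0.001, -0.166]
contact_force: [4.0, 2.8, 3.1]
opening: 0.0137
```

```bash
python3 - <<'E'
from h import *
s=monitor.observe();print(s["tool_rot"],s["opening"],s["contact_force"],s["torque"],s["time"])
print(robot.hand_in())
E
```

```text
[-3.14125321e+00 -5.00632194e-04 -1.66342741e-01] 0.01365195497003823 [3.97069781 2.78536128 3.11068531] [ 0.57357004 -0.47561307  0.26426115] 19.0
the job is handed in; nothing more can be done
None
```

The pump is primed, and I handed the job in at 19.0 s with the dial still gripped at the red (third) mark.

- **Primer:** I pulled the red bar of the blue primer to its front stop. The contact force along x rose from 8 to 18.6 N over the last 1 mm or so of bar movement. I then eased it home over about 4 s while holding it the whole way. After release, the bar measured x = 0.552 m in the wrist view, the same as before the pull, and the final scene and side views agree with their first readings.
- **Dial:** I turned it clockwise and I'm holding it with a 60 N grip. At hand-in the tool had turned about 1.07 rad from rest, with about 0.26 Nm on the wrist. The pointer lined up with the red mark at 1.05 rad, and I left it slightly past on purpose.
- **Bystanders:** I kept clear of the mallet, the coupling and the spray can. The last scene view showed nothing out of place, but I did not measure their positions again.
- **Failed or odd readings:** The first move call was refused because some keys were missing, so nothing moved. One scene/side check of the bar's centre after release disagreed by 7.5 mm, probably because the gripper hid part of the bar. The final view cleared that up: its bar-end reading agreed to 2 mm.

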